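# Wipe the plywood offcuts off the laser cutter bed

## Robot

A 6-joint arm with a two-finger parallel gripper is mounted at the origin on the work surface. World frame = base frame: x ahead of the robot, y to its left, z up, the work surface at z = 0. Lengths are in mm, angles in rad, forces in N, time in s.
With the tool pointing down it reaches from about 275 to 775 mm from the base axis. Payload 14.6 kg.
Tool frame: the origin (TCP) lies at the very end of the fingers, on their centre line; the grasp point (between the pads) lies 19 mm behind it; z points along the fingers, y is the line along which they close (so a half turn about z gives the same grasp; the last joint's range is limited). The gripper opens to 85 mm and grips with 20 to 120 N. Pads are 22 mm wide; open, the fingers measure 114 mm over their backs; the gripper's body (76 mm by 85 mm) begins 54 mm behind the grasp point. The pads swing forward as they close: fully open they stand 13 mm farther back than shut.
Start: joints at [0.952, 0.263, -0.048, 1.259, 0, 1.415], TCP at [234.863, 469.54, 231.278] pointing down, gripper open.
Joint ranges: [-2.65, 2.65], [-0.89, 1.7], [-1.18, 1.37], [-2.13, 2.11], [-1.35, 1.29], [-3.14, 3.14]. Speed limits (rad/s): [1.89, 1.89, 2.57, 2.79, 3.14, 3.14].

## Interface

Orientations are given as a rotation vector (axis times angle).
In Python, from workcell import env gives the robot as it stands.
- The arm moves only by the shell command python3 -m pendant 'ROWS'. ROWS is a JSON object of lists of equal length, an entry for each row: "rot": the turn, a rotation vector about the tool's x, y, z each as a share of 90 degrees, from -1 to 1, a list of three; "slide": the shift along the tool's x, y, z each as a share of 500 mm, from -1 to 1, a list of three; "fingers": the gripper's target within -1 to 1 (shut at 1, half-way at 0, fully open at -1). A call has 1 to 10 rows; each row is the pose to reach, as a shift and turn from the pose commanded when the call began, along the tool's axes at that moment; what a row does not reach only later rows make up. A row lasts 1/8 s, in which the tool goes at most 62.5 mm and 10.7 degrees, less where a joint would pass 70% of its speed; a pose out of reach is approached as far as the arm can. A call with a number of a shift or a turn outside -1 to 1 is refused whole. A call with a gripper value outside its range is refused whole. The fingers move at their own pace and stop on an object; the grip force is fixed at half the most. Time passes only in rows, so rows that repeat a pose let the fingers close. It gives the time, the measured TCP pose, the force and the opening at its end, in the units of the state.
- env.observe(): the state, without advancing time (a new reading comes with each control period).
- env.get_image(name): name is "scene" or "side" or "wrist"; returns the picture (480x640x3 uint8, red, green, blue); there is no depth.
- env.camera_params(name): a dict with "mtx" (3x3 intrinsics, pixels), "distortion" ([k1, k2, p1, p2, k3] as OpenCV has them; the pictures are not rectified), "world_to_cam" (4x4, takes a point from world to camera coordinates). Camera axes: x right, y down, z forward; pixel columns grow to the right and rows downward; lengths in mm; the calibration is good to about 2 mm. A picture is of the moment at which its call begins: read the wrist's pose just before it. camera_params takes no time and is no camera call; for the wrist camera it gives the pose at the moment of the call.
- env.sign_off(): hands the job in, once; it reports no verdict.
The state is a dict: "time_s": time; "joint_pos": joint angles; "qd": joint speeds; "tau": joint torques, N m; "tool_pos": TCP position; "tool_rot": TCP orientation; "wrist_force": force on the tool from outside, world axes, zero at the start; "moment": the same for the moment, N m; "gripper_width": finger opening in mm.
Only numpy, scipy, OpenCV 4.12 (cv2) and the standard library are available. Lean on these libraries where they do the work, as an engineer would, in place of code of your own. Each camera call takes 0.05 s, during which the arm holds its last target. There are 200 camera calls.

## Task

Push the laser cutter's gantry all the way back to its rear end stop. Then take the scraper block and wipe all four plywood offcuts over the open front edge of the bed into the scrap tray, touching the offcuts with the scraper only, and stand the scraper upright on the desk mat again. Leave the mug, the glue bottle and the mouse where they are.

Things in the scene. Friction and masses are not known exactly. Their poses are not given: they have to be found in the camera images.
- cutter: Desktop laser cutter, fixed, 316 wide (x), y -174 to 265 mm. Origin: on the desk, under its middle; x across the bed, y to its rear, z up; its open front looks along -y. Dark steel bed x -118 to 118, y -170 to 150, flat, top at z 75, 8 thick. A fixed rail on each side (inner faces x +-118, 40 wide, top at z 100) from y -170 to 200; nothing at the front
- bed_front (a point): Middle of the free front edge of the bed (yellow), on its top face, 75 over the desk. Axes as the cutter's
- gantry (a joint): How far the gantry, a bridge over the bed, has been slid to the rear (+y of the cutter), m: 0 at the front, 0.200 at its rear end stop. No drive or spring: it stays where it is left and takes about 3 N to push. Beam 300 long (x), 20 thick (y), z 125 to 165, front face at y -45 mm + joint value; red end plates at x +-153, z 100 to 180; motor at the +x end to x 199
- laser_face (a point): Middle (z 150) of the flat front face, looking to -y of the cutter, of the blue laser head on the gantry; 42 wide, z 115 to 195, fan on top to 209, underside 26 over the bed. Face at y -97 mm + gantry value. Pushing it to +y moves the gantry. Sideways (x) the head slides on the beam, +-70 mm, 3 N of friction; where it is does not matter
- off_strip: Plywood offcut lying on the bed: strip 96 x 28, 6 thick, about 12 g. Origin: middle of its underside; x along it. No offcut starts with any part of it behind y +10 mm of the cutter's frame
- off_disc: Plywood offcut on the bed: disc, diameter 62, 6 thick. Origin: middle of its underside
- off_frame: Plywood offcut on the bed: rectangular frame 76 (x) x 54 (y), 6 thick, with an opening 44 x 22. Origin: middle of its underside
- off_corner: Plywood offcut on the bed: L shape, 70 (x) x 60 (y) overall, legs 26 wide along its -y side and its -x side, 6 thick. Origin: middle of the 70 x 60 outline, on its underside
- tray: Grey open scrap tray, loose, 290 (x) x 150 (y), 55 high, walls and floor 4. Stands on the desk in front of the cutter, its rear 25 tucked under the front edge of the bed. Origin: middle of its underside; x, y along its sides, nearly parallel to those of the cutter
- scraper: Scraper block, loose, about 0.2 kg, standing upright on the desk mat. White base 140 (x) x 30 (y) x 20 high with a steel-edged flat underside; on its middle a red grip 56 (x) x 28 (y) from z 20 to 70. Origin: middle of the underside, x along its length. It wipes with its long upright side faces
- desk_mat: Dark rubber desk mat, fixed, 370 (x) x 180 (y), 3 thick. Origin: middle of its underside. The scraper, the mug and the glue bottle stand in a row along it, in any order, 115 apart; the scraper starts standing across the row, its length within 25 degrees of the mat's y
- mug: White mug, diameter 72, 85 high, with a handle at its +y side, loose. Origin: middle of its underside
- glue: Yellow glue bottle, diameter 52, 120 high, loose. Origin: middle of its underside
- mouse: Black computer mouse, 98 x 58 x 32 high, loose, on the desk beside the mat (-y side). Origin: middle of its underside
There are look-alikes about, which are no part of the job. Leave any black or yellow look-alike of the off_strip alone.

How it is judged (in metres and radians):
On the way, in this order (a step that is already met when the one before it is completed fails the run):
1. the gantry is pushed back to its rear end stop (within 4 mm) (value of joint gantry above 0.196 m), for 0.2 s.
2. all four offcuts are in the scrap tray (x of off_strip in the frame of tray between -0.141 and 0.141 m and y of off_strip in the frame of tray between -0.071 and 0.071 m and z of off_strip in the frame of tray between -0.005 and 0.055 m and x of off_disc in the frame of tray between -0.141 and 0.141 m and y of off_disc in the frame of tray between -0.071 and 0.071 m and z of off_disc in the frame of tray between -0.005 and 0.055 m and x of off_frame in the frame of tray between -0.141 and 0.141 m and y of off_frame in the frame of tray between -0.071 and 0.071 m and z of off_frame in the frame of tray between -0.005 and 0.055 m and x of off_corner in the frame of tray between -0.141 and 0.141 m and y of off_corner in the frame of tray between -0.071 and 0.071 m and z of off_corner in the frame of tray between -0.005 and 0.055 m), for 0.2 s.
At the end, for the whole second after the job is handed in: The gantry is at its rear end stop (within 4 mm); all four offcuts lie in the scrap tray (middle inside its walls and below its rim); the scraper stands upright (within 0.1 rad), still, on the desk mat, its middle at least 15 mm inside the mat's edges (all of step 2 and value of joint gantry above 0.196 m and x of scraper in the frame of desk_mat between -0.17 and 0.17 m and y of scraper in the frame of desk_mat between -0.075 and 0.075 m and z of scraper in the frame of desk_mat between -0.002 and 0.008 m and angle between scraper's own z axis and vertical below 0.1 rad and linear speed of scraper below 0.02 m/s and linear speed of each of off_strip, off_disc, off_frame, off_corner below 0.03 m/s); the robot touches nothing.
It fails at once if an offcut is touched by the fingers or the arm (more than 0.5 N) (contact force between any of the fingers, the arm and off_strip above 0.5 N or contact force between any of the fingers, the arm and off_disc above 0.5 N or contact force between any of the fingers, the arm and off_frame above 0.5 N or contact force between any of the fingers, the arm and off_corner above 0.5 N).
It fails at once if the mug, the glue bottle or the mouse is moved by more than 25 mm or tipped by more than 0.4 rad (distance of any of mug, glue, mouse from where it was at the start of the episode above 0.025 m or angle between any of mug, glue, mouse's own z axis and vertical above 0.4 rad).
It also fails if it takes over 72 s, if anything falls off the work surface, if the arm or the gripper's body presses on something with over 40 N, if the wrist force passes 120 N, or if a joint passes its speed limit or range.

## Working session

There is one attempt and no reset: what is moved stays moved. The work goes in short steps, Python scripts to look and compute and a shell command to move; the robot and the scene stay as the last step left them, time stands still between calls to the robot, and variables do not carry over. Pictures are saved under pics/ and viewed, on a budget of 10 in all, crops included, one or two more only if the job needs it, and the job is handed in when it is done.

```bash
ls; mkdir -p pics; python3 - <<'E'
from workcell import env
import cv2, numpy as np
np.set_printoptions(precision=3,suppress=True)
s=env.observe(); print(s)
for n in ("scene","side"):
    im=env.get_image(n); cv2.imwrite(f"pics/{n}0.png",im[:,:,::-1]); p=env.camera_params(n); print(n,p)
E
```

```text
pics
{'time_s': 0.0, 'joint_pos': array([ 0.952,  0.264, -0.049,  1.259,  0.   ,  1.416]), 'qd': array([-0.   ,  0.   , -0.   ,  0.   , -0.002, -0.   ]), 'tau': array([  0.   , -63.761,  38.457,   0.014,  -0.   ,   0.   ]), 'tool_pos': array([234.693, 469.321, 230.828]), 'tool_rot': array([-0.722, -3.057,  0.002]), 'wrist_force': array([-0.179, -0.287, -0.221]), 'moment': array([-0.023, -0.01 ,  0.009]), 'gripper_width': 85.33181703461278}
scene {'mtx': array([[456.021,   0.   , 309.137],
       [  0.   , 456.021, 243.698],
       [  0.   ,   0.   ,   1.   ]]), 'distortion': array([-0.057,  0.   ,  0.   ,  0.   ,  0.   ]), 'world_to_cam': array([[  -0.843,    0.538,    0.002,  546.382],
       [   0.441,    0.693,   -0.57 , -123.989],
       [  -0.307,   -0.48 ,   -0.822, 1262.699],
       [   0.   ,    0.   ,    0.   ,    1.   ]])}
side {'mtx': array([[504.266,   0.   , 311.714],
       [  0.   , 504.266, 246.597],
       [  0.   ,   0.   ,   1.   ]]), 'distortion': array([-0.102,  0.   ,  0.   ,  0.   ,  0.   ]), 'world_to_cam': array([[  -0.987,   -0.163,   -0.003,  575.878],
       [  -0.124,    0.763,   -0.635,  233.61 ],
       [   0.106,   -0.626,   -0.773, 1017.438],
       [   0.   ,    0.   ,    0.   ,    1.   ]])}
```

View pics/scene0.png

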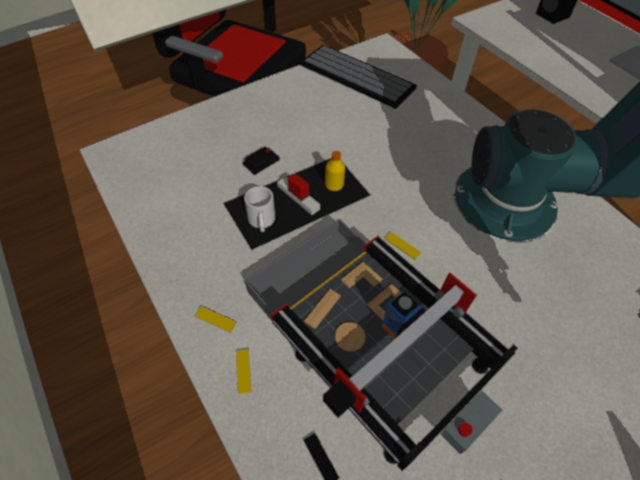

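View pics/side0.png

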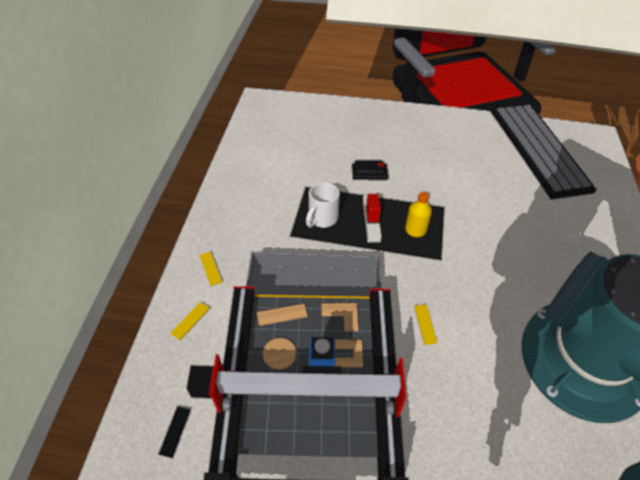

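```bash
cat > h.py <<'E'
import cv2, numpy as np
np.set_printoptions(precision=1,suppress=True)
class Cam:
    def __init__(s,p): s.K=np.array(p["mtx"]);s.d=np.array(p["distortion"]);s.T=np.array(p["world_to_cam"])
    def plane(s,uv,z):
        n=cv2.undistortPoints(np.float64(uv).reshape(-1,1,2),s.K,s.d).reshape(-1,2)
        R=s.T[:3,:3];c=-R.T@s.T[:3,3]; D=np.c_[n,np.ones(len(n))]@R
        return c+D*((z-c[2])/D[:,2])[:,None]
    def proj(s,P):
        R=s.T[:3,:3]; return cv2.projectPoints(np.float64(P).reshape(-1,1,3),cv2.Rodrigues(R)[0],s.T[:3,3],s.K,s.d)[0].reshape(-1,2)
def blobs(im,lo,hi,amin=40,roi=None):
    m=cv2.inRange(cv2.cvtColor(im,cv2.COLOR_RGB2HSV),np.array(lo),np.array(hi))
    if roi: 
        k=np.zeros_like(m);x0,y0,x1,y1=roi;k[y0:y1,x0:x1]=255;m&=k
    cs=cv2.findContours(m,cv2.RETR_EXTERNAL,cv2.CHAIN_APPROX_NONE)[0]
    return sorted([c.reshape(-1,2) for c in cs if cv2.contourArea(c)>=amin],key=lambda c:-cv2.contourArea(c))
E
python3 - <<'E'
from h import *
from workcell import env
rois={"scene":dict(mat=(215,150,375,252),bed=(260,235,480,440),edge=(284,245,374,315),grip=(280,165,320,205)),
"side":dict(mat=(285,180,450,262),bed=(225,285,400,470),edge=(250,290,374,303),grip=(355,185,390,225))}
for n in rois:
    im=cv2.imread(f"pics/{n}0.png")[:,:,::-1].copy(); C=Cam(env.camera_params(n)); r=rois[n]
    def rect(c,z):
        P=C.plane(c,z)[:,:2].astype(np.float32); return cv2.minAreaRect(P)
    print("==",n)
    for c in blobs(im,(18,120,70),(35,255,255),15,r["edge"])[:3]:
        P=C.plane(c,75)[:,:2]; q=P[np.argsort(P@np.linalg.svd(P-P.mean(0))[2][0])]
        print("edge",c.min(0),c.max(0),q[[0,-1]].ravel(),rect(c,75))
    for c in blobs(im,(8,70,60),(20,255,255),30,r["bed"])[:7]: 
        print("tan",c.mean(0),rect(c,81), cv2.contourArea(C.plane(c,81)[:,:2].astype(np.float32)))
    for c in blobs(im,(0,150,60),(6,255,255),20,r["grip"])[:3]: print("grip",c.min(0),c.max(0),rect(c,70))
    for c in blobs(im,(0,0,0),(179,255,50),500,r["mat"])[:2]: print("mat",rect(c,3),cv2.boxPoints(rect(c,3)).ravel())
    for c in blobs(im,(20,150,100),(32,255,255),50,r["mat"])[:2]: print("glue",rect(c,50))
    cr=im[150:450,200:520] if n=="scene" else im[170:470,150:470]
    cv2.imwrite(f"pics/c_{n}.png",cv2.resize(cr,None,fx=1.9,fy=1.9,interpolation=cv2.INTER_CUBIC)[:,:,::-1])
E
```

```text
== scene
edge [290 252] [365 309] [472.1 -31.8 696.4  -1.5] ((584.2892456054688, -16.771333694458008), (226.3153533935547, 7.493142127990723), 8.041141510009766)
tan [349.3 336.1] ((627.4444580078125, 121.99578857421875), (62.358123779296875, 62.73320007324219), 57.36594009399414) 3094.7596345788334
tan [321.8 308.4] ((638.9949340820312, 38.14326477050781), (101.08946990966797, 32.565582275390625), 21.440595626831055) 3040.879154980037
tan [361.2 275.9] ((525.1134033203125, 24.781768798828125), (74.24050903320312, 64.20919036865234), 9.222132682800293) 3050.644438020079
tan [383.3 300.1] ((510.71728515625, 99.03655242919922), (79.95418548583984, 46.96339797973633), 9.16664981842041) 1911.2625826614676
tan [388.6 331.1] ((551.8733520507812, 157.00816345214844), (8.010708808898926, 38.555355072021484), 7.132498264312744) 201.21230749227107
grip [288 174] [308 199] ((493.6544494628906, -297.8848571777344), (52.66716766357422, 82.43405151367188), 10.408116340637207)
mat ((490.63311767578125, -310.1461486816406), (176.15692138671875, 363.68414306640625), 87.59237670898438) [ 305.3 -390.5 
[... 551 characters left out ...]
8726196289) 3169.0996191639424
tan [341.7 313.8] ((523.93212890625, 25.195430755615234), (72.40475463867188, 64.62667846679688), 9.123461723327637) 3087.1519177726495
tan [348.9 352.8] ((495.5111389160156, 102.98588562011719), (51.81376647949219, 58.57085418701172), 9.019304275512695) 2284.3663588903146
grip [367 194] [380 221] ((482.47161865234375, -292.7688903808594), (31.185710906982422, 90.74642181396484), 5.286534309387207)
mat ((489.012939453125, -309.6007385253906), (173.67306518554688, 362.0980529785156), 87.3677749633789) [ 304.2 -388.   665.9 -404.7  673.9 -231.2  312.1 -214.5]
glue ((375.1427001953125, -292.2289733886719), (117.71678161621094, 53.73138427734375), 80.7397689819336)
```

View pics/c_scene.png

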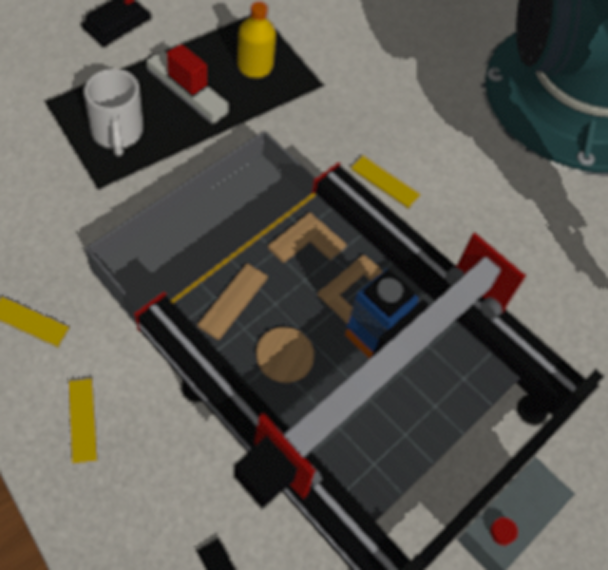

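```bash
cat >> h.py <<'E'
from scipy.spatial.transform import Rotation as Ro
A=np.deg2rad(8.1); CX=np.array([np.cos(A),np.sin(A)]); CY=np.array([-np.sin(A),np.cos(A)])
CO=np.array([585.3,-17.])+167*CY
def cut(p): d=np.asarray(p)[...,:2]-CO; return np.stack([d@CX,d@CY],-1)
def wor(x,y): return CO+x*CX+y*CY
def go(env,xyz,yaw=None):
    """slide/rot numbers for TCP to xyz, tool down, tool y at yaw deg in world (mod 180)"""
    s=env.observe();R=Ro.from_rotvec(s["tool_rot"]);p=s["tool_pos"]
    M=R.as_matrix(); cy=np.degrees(np.arctan2(M[1,1],M[0,1]))
    yaw=cy if yaw is None else yaw
    d=(yaw-cy+90)%180-90; y=np.deg2rad(cy+d)
    Y=np.array([np.cos(y),np.sin(y),0]);Z=np.array([0,0,-1.]);T=np.c_[np.cross(Y,Z),Y,Z]
    rv=(R.inv()*Ro.from_matrix(T)).as_rotvec()/(np.pi/2); sl=R.inv().apply(np.asarray(xyz)-p)/500
    print("slide",np.round(sl,4),"rot",np.round(rv,4),"dist",np.linalg.norm(sl)*500,"yaw now",cy,"turn",d,"q6",s["joint_pos"][5],"t",s["time_s"])
E
python3 - <<'E'
from h import *
from workcell import env
print("CO",CO)
for n,r in (("scene",(370,280,430,340)),("side",(295,325,350,375))):
    im=cv2.imread(f"pics/{n}0.png")[:,:,::-1].copy(); C=Cam(env.camera_params(n))
    for c in blobs(im,(100,100,40),(125,255,255),40,r)[:2]:
        for z in(115,150,195): 
            P=cut(C.plane(c,z)); print(n,"blue",z,c.min(0),c.max(0),P.min(0),P.max(0))
    print("fan",cut(C.plane([(405,302.5)] if n=="scene" else [(322,346)],209)))
    for c in blobs(im,(8,70,60),(20,255,255),30,(260,235,480,440) if n=="scene" else (225,285,400,470))[:5]:
        P=cut(C.plane(c,81)); print(n,"tan",P.min(0),P.max(0))
    r=(275,175,325,215) if n=="scene" else (355,185,390,250)
    for c in blobs(im,(0,0,110),(179,70,255),40,r)[:3]:
        R=cv2.minAreaRect(C.plane(c,23)[:,:2].astype(np.float32)); print(n,"base",c.min(0),c.max(0),R)
s=env.observe(); print(Ro.from_rotvec(s["tool_rot"]).as_matrix())
E
```

```text
CO [561.8 148.3]
scene blue 115 [382 299] [419 333] [-84.5 -26.8] [ 0.3 30.9]
scene blue 150 [382 299] [419 333] [-65.7 -17.5] [15.7 37.8]
scene blue 195 [382 299] [419 333] [-41.5  -5.6] [35.4 46.7]
fan [[-18.   18.4]]
scene tan [ 30.4 -67.2] [92.6 -2.6]
scene tan [  10.6 -144.9] [112.3 -94.7]
scene tan [ -91.1 -149.6] [-16.5 -85.6]
scene tan [-97.3 -65.6] [-17.1 -17.4]
scene tan [-12.4  -9.3] [-4.3 29.2]
scene base [301 196] [319 213] ((477.8437805175781, -258.2669677734375), (36.05125045776367, 53.48198699951172), 5.480912208557129)
scene base [278 179] [287 189] ((506.22210693359375, -361.37078857421875), (40.10014724731445, 18.03013801574707), 79.43437194824219)
side blue 115 [308 338] [335 367] [-44.5 -47.6] [ 4.3 10.8]
side blue 150 [308 338] [335 367] [-43.3 -28. ] [ 3.5 27.8]
side blue 195 [308 338] [335 367] [-41.6  -3. ] [ 2.5 49.7]
fan [[-20.2  19.8]]
side tan [ 27.8 -66.7] [91.4  0.5]
side tan [   9.  -145.1] [110.8 -92.2]
side tan [ -91.3 -149.4] [-18.3 -84.5]
side tan [-97.5 -65.2] [-45.9  -6.1]
side base [355 185] [389 210] ((486.2504577636719, -373.863037109375), (90.79454040527344, 90.03424072265625), 9.41435432434082)
side base [366 220] [381 242] ((475.933349609375, -259.98565673828125), (34.66558837890625, 70.38837432861328), 9.325818061828613)
[[-0.9  0.4 -0. ]
 [ 0.4  0.9 -0. ]
 [ 0.  -0.  -1. ]]
```

```bash
python3 - <<'E'
from h import *
from workcell import env
p=wor(-19,-47); print(p)
go(env,[*p,250],98.1); go(env,[*p,152],98.1)
E
```

```text
[549.6  99.1]
slide [-0.9 -0.4 -0. ] rot [-0.  -0.  -0.4] dist 486.3877660863859 yaw now 63.42644853712828 turn 34.673551462871714 q6 1.4155029757862971 t 0.1
slide [-0.9 -0.4  0.2] rot [-0.  -0.  -0.4] dist 492.36967672413 yaw now 63.42644853712828 turn 34.673551462871714 q6 1.4155029757862971 t 0.1
```

```bash
sed -i 's/precision=1/precision=4/' h.py; python3 - <<'E'
from h import *
from workcell import env
p=wor(-19,-47)
go(env,[*p,250],98.1); go(env,[*p,152],98.1)
E
```

```text
slide [-0.8944 -0.3805 -0.0381] rot [-0.0005 -0.0003 -0.3853] dist 486.3877660863859 yaw now 63.42644853712828 turn 34.673551462871714 q6 1.4155029757862971 t 0.1
slide [-0.8945 -0.3803  0.1579] rot [-0.0005 -0.0003 -0.3853] dist 492.36967672413 yaw now 63.42644853712828 turn 34.673551462871714 q6 1.4155029757862971 t 0.1
```

```bash
python3 -m pendant '{"slide":[[-0.894,-0.38,-0.038],[-0.894,-0.38,-0.038],[-0.894,-0.38,-0.038],[-0.894,-0.38,-0.038],[-0.894,-0.38,-0.038],[-0.894,-0.38,-0.038],[-0.894,-0.38,-0.038],[-0.894,-0.38,-0.038],[-0.894,-0.38,0.158],[-0.894,-0.38,0.158]],"rot":[[0,0,-0.385],[0,0,-0.385],[0,0,-0.385],[0,0,-0.385],[0,0,-0.385],[0,0,-0.385],[0,0,-0.385],[0,0,-0.385],[0,0,-0.385],[0,0,-0.385]],"fingers":[1,1,1,1,1,1,1,1,1,1]}'; python3 - <<'E'
from h import *
from workcell import env
s=env.observe();print(s["tool_pos"],cut(s["tool_pos"]),s["joint_pos"])
go(env,[*wor(-19,-47),152],98.1);go(env,[*wor(-19,103-14),152],98.1)
E
```

```text
time_s: 1.35
tool_pos: [549.2, 98.6, 149.6]
tool_rot: [0.219, -3.132, -0.0]
wrist_force: [0.0, 0.9, -0.6]
gripper_width: 0.1
[549.1852  98.6263 149.5733] [-19.4626 -47.4387] [ 0.0316  0.3571 -0.1351  1.081   0.     -0.1077]
slide [-0.0009  0.0009 -0.0049] rot [ 0.0002 -0.0015 -0.0013] dist 2.5090917364284993 yaw now 97.98588906183585 turn 0.11411093816414564 q6 -0.10774656007026535 t 1.35
slide [-0.0004  0.2729 -0.0048] rot [ 0.0002 -0.0015 -0.0013] dist 136.46101499992062 yaw now 97.98588906183585 turn 0.11411093816414564 q6 -0.10774656007026535 t 1.35
```

```bash
python3 -m pendant '{"slide":[[0,0.04,-0.004],[0,0.07,-0.004],[0,0.1,-0.004],[0,0.13,-0.004],[0,0.16,-0.004],[0,0.19,-0.004],[0,0.22,-0.004],[0,0.245,-0.004],[0,0.26,-0.004],[0,0.265,-0.004]],"rot":[[0,0,0],[0,0,0],[0,0,0],[0,0,0],[0,0,0],[0,0,0],[0,0,0],[0,0,0],[0,0,0],[0,0,0]],"fingers":[1,1,1,1,1,1,1,1,1,1]}'; python3 - <<'E'
from h import *
from workcell import env
s=env.observe();print(s["tool_pos"],cut(s["tool_pos"]),s["wrist_force"])
E
```

```text
time_s: 2.6
tool_pos: [531.4, 232.3, 155.4]
tool_rot: [-0.223, 3.131, 0.001]
wrist_force: [0.6, -3.3, 7.5]
gripper_width: -0.1
[531.3869 232.2716 155.36  ] [-18.2526  87.3812] [ 0.6284 -3.2729  7.452 ]
```

```bash
python3 -m pendant '{"slide":[[0,0.008,0],[0,0.016,0],[0,0.024,0],[0,0.024,0]],"rot":[[0,0,0],[0,0,0],[0,0,0],[0,0,0]],"fingers":[1,1,1,1]}'; python3 - <<'E'
from h import *
from workcell import env
s=env.observe();print(s["tool_pos"],cut(s["tool_pos"]),s["wrist_force"])
E
```

```text
time_s: 3.1
tool_pos: [531.3, 235.9, 156.4]
tool_rot: [-0.213, 3.129, -0.025]
wrist_force: [5.9, -67.0, 24.5]
gripper_width: -0.6
[531.3412 235.9361 156.3702] [-17.7815  91.0156] [  5.8724 -66.9741  24.5356]
```

```bash
python3 -m pendant '{"slide":[[0,-0.04,0],[0,-0.12,-0.05],[0,-0.24,-0.15],[0,-0.36,-0.2],[0,-0.36,-0.2]],"rot":[[0,0,0],[0,0,0],[0,0,0],[0,0,0],[0,0,0]],"fingers":[1,1,1,-1,-1]}'; python3 - <<'E'
from h import *
from workcell import env
s=env.observe();print(s["tool_pos"],cut(s["tool_pos"]),s["wrist_force"],s["joint_pos"])
go(env,[492,-300,260],15)
E
```

```text
time_s: 3.72
tool_pos: [555.5, 62.9, 256.2]
tool_rot: [-0.218, 3.131, 0.0]
wrist_force: [-0.7, 1.3, -0.2]
gripper_width: 35.8
[555.4713  62.9436 256.2299] [-18.267  -83.6511] [-0.7279  1.2914 -0.2465] [-0.0332  0.3148  0.0939  1.3471  0.0004 -0.1722]
slide [ 0.2263 -0.7013 -0.0082] rot [0.0013 0.0016 0.9218] dist 368.4709704760568 yaw now 97.9653626237937 turn -82.9653626237937 q6 -0.1721823211051932 t 3.725
```

```bash
python3 -m pendant '{"slide":[[0.226,-0.701,-0.008],[0.226,-0.701,-0.008],[0.226,-0.701,-0.008],[0.226,-0.701,-0.008],[0.226,-0.701,-0.008],[0.226,-0.701,-0.008],[0.226,-0.701,-0.008],[0.226,-0.701,-0.008],[0.226,-0.701,-0.008],[0.226,-0.701,-0.008]],"rot":[[0,0,0.922],[0,0,0.922],[0,0,0.922],[0,0,0.922],[0,0,0.922],[0,0,0.922],[0,0,0.922],[0,0,0.922],[0,0,0.922],[0,0,0.922]],"fingers":[-1,-1,-1,-1,-1,-1,-1,-1,-1,-1]}'; python3 - <<'E'
from h import *
from workcell import env
C=Cam(env.camera_params("wrist"));im=env.get_image("wrist");cv2.imwrite("pics/w1.png",im[:,:,::-1])
s=env.observe();print(s["tool_pos"],s["joint_pos"])
for c in blobs(im,(0,130,50),(8,255,255),300)[:3]: 
    R=cv2.minAreaRect(C.plane(c,73)[:,:2].astype(np.float32));print("red",c.min(0),c.max(0),R)
for c in blobs(im,(0,0,130),(179,60,255),300)[:6]: 
    R=cv2.minAreaRect(C.plane(c,23)[:,:2].astype(np.float32));print("white",c.min(0),c.max(0),R)
E
```

```text
time_s: 4.97
tool_pos: [492.4, -297.7, 258.2]
tool_rot: [-1.905, -2.498, -0.0]
wrist_force: [-0.8, -0.3, 0.5]
gripper_width: 85.5
[ 492.3153 -297.7993  258.238 ] [-0.6857  0.346   0.1465  1.3713  0.0002  0.6183]
red [294 191] [325 252] ((484.51617431640625, -309.9473876953125), (28.549243927001953, 63.17919158935547), 10.441802978515625)
white [0 0] [639 445] ((516.531005859375, -372.0499267578125), (906.7401123046875, 544.3599853515625), 14.965625762939453)
white [327  16] [622 106] ((609.5979614257812, -117.43132781982422), (305.6627502441406, 40.54969024658203), 6.465295791625977)
white [ 99 440] [155 479] ((315.5240783691406, -745.7090454101562), (82.73831176757812, 75.714599609375), 14.185925483703613)
white [485 440] [541 479] ((873.1046752929688, -593.087158203125), (83.06192779541016, 75.7535171508789), 16.432050704956055)
white [299 150] [329 192] ((476.4509582519531, -265.8446044921875), (30.879867553710938, 43.40317153930664), 10.364246368408203)
white [294 252] [320 272] ((496.0627136230469, -371.49169921875), (29.933212280273438, 25.110986709594727), 9.406150817871094)
```

View pics/w1.png

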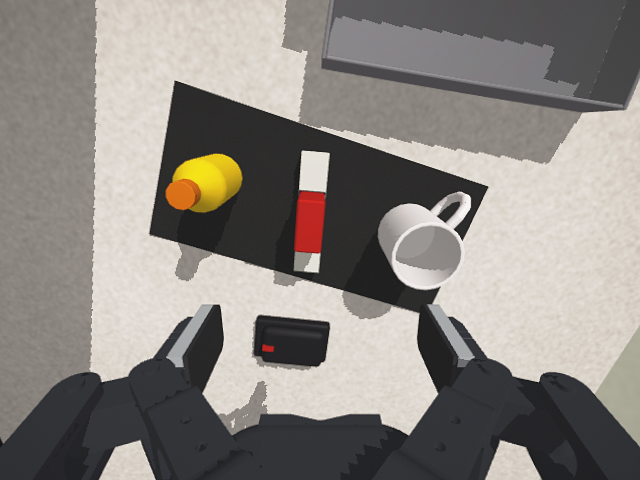

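```bash
python3 - <<'E'
from h import *
from workcell import env
go(env,[485.4,-314,100],10.2);go(env,[485.4,-314,31],10.2)
E
```

```text
slide [-0.0277 -0.0219  0.3165] rot [ 0.0001 -0.0001  0.0565] dist 159.21544029911982 yaw now 15.288223967943946 turn -5.0882239679439465 q6 0.6182621336626088 t 5.025
slide [-0.0277 -0.0219  0.4545] rot [ 0.0001 -0.0001  0.0565] dist 227.91973220398265 yaw now 15.288223967943946 turn -5.0882239679439465 q6 0.6182621336626088 t 5.025
```

```bash
python3 -m pendant '{"slide":[[-0.028,-0.022,0.05],[-0.028,-0.022,0.17],[-0.028,-0.022,0.29],[-0.028,-0.022,0.38],[-0.028,-0.022,0.43],[-0.028,-0.022,0.454],[-0.028,-0.022,0.454]],"rot":[[0,0,0.057],[0,0,0.057],[0,0,0.057],[0,0,0.057],[0,0,0.057],[0,0,0.057],[0,0,0.057]],"fingers":[-1,-1,-1,-1,-1,-1,-1]}'; python3 - <<'E'
from h import *
from workcell import env
s=env.observe();print(s["tool_pos"],s["wrist_force"])
go(env,[485.4,-314,31],10.2)
E
```

```text
time_s: 5.9
tool_pos: [485.1, -314.6, 31.2]
tool_rot: [-2.019, -2.407, -0.0]
wrist_force: [-0.1, 0.5, 0.7]
gripper_width: 85.8
[ 485.0947 -314.5722   31.2264] [-0.136   0.4778  0.6996]
slide [0.001  0.0008 0.0005] rot [-0.0002 -0.0003 -0.002 ] dist 0.6868898933647739 yaw now 10.023157907231178 turn 0.17684209276882257 q6 0.6796068522504572 t 5.9
```

```bash
python3 -m pendant '{"slide":[[0,0,0],[0,0,0],[0,0,0],[0,0,0],[0,0,0],[0,0,0],[0,0,0]],"rot":[[0,0,0],[0,0,0],[0,0,0],[0,0,0],[0,0,0],[0,0,0],[0,0,0]],"fingers":[1,1,1,1,1,1,1]}'; python3 - <<'E'
from h import *
from workcell import env
s=env.observe();print(s["tool_pos"],s["wrist_force"],s["gripper_width"])
for x in(-45,45): print(wor(x,38)); go(env,[*wor(x,38),170],98.1)
E
```

```text
time_s: 6.78
tool_pos: [485.3, -315.0, 31.9]
tool_rot: [2.019, 2.405, -0.0]
wrist_force: [-0.9, 0.6, 5.2]
gripper_width: 27.1
[ 485.2534 -314.9857   31.8668] [-0.8929  0.6281  5.195 ] 27.146856173049226
[511.8642 179.6143]
slide [ 0.9648  0.2238 -0.2768] rot [-0.0001  0.0006 -0.9792] dist 514.2160070315662 yaw now 9.970730094426841 turn 88.12926990557315 q6 0.6802038544825116 t 6.775
[600.9663 192.2954]
slide [ 0.959   0.4038 -0.2767] rot [-0.0001  0.0006 -0.9792] dist 538.334852633014 yaw now 9.970730094426841 turn 88.12926990557315 q6 0.6802038544825116 t 6.775
```

```bash
python3 -m pendant '{"slide":[[0,0,-0.05],[0,0,-0.15],[0,0,-0.26],[0.05,0,-0.3],[0.15,0.03,-0.31],[0.27,0.06,-0.31],[0.39,0.09,-0.31],[0.51,0.12,-0.31],[0.63,0.15,-0.31],[0.75,0.18,-0.31]],"rot":[[0,0,0],[0,0,0],[0,0,0],[0,0,-0.05],[0,0,-0.15],[0,0,-0.25],[0,0,-0.35],[0,0,-0.46],[0,0,-0.57],[0,0,-0.68]],"fingers":[1,1,1,1,1,1,1,1,1,1]}'; python3 - <<'E'
from h import *
from workcell import env
s=env.observe();print(s["tool_pos"],s["wrist_force"],s["gripper_width"],s["joint_pos"])
for z in (170,112): go(env,[*wor(-45,38),z],98.1)
E
```

```text
time_s: 8.02
tool_pos: [508.5, 72.1, 186.5]
tool_rot: [0.505, 3.1, 0.0]
wrist_force: [0.6, 0.6, -2.0]
gripper_width: 27.7
[508.5146  72.1054 186.4807] [ 0.6421  0.5523 -1.9824] 27.659320588890594 [-0.0179  0.2616 -0.1739  1.1348 -0.      0.3052]
slide [0.0619 0.206  0.033 ] rot [-0.      0.0002 -0.2957] dist 108.81632841317057 yaw now 71.48817806543362 turn 26.61182193456638 q6 0.3052117110130712 t 8.025
slide [0.062 0.206 0.149] rot [-0.      0.0002 -0.2957] dist 130.83103621260236 yaw now 71.48817806543362 turn 26.61182193456638 q6 0.3052117110130712 t 8.025
```

```bash
python3 -m pendant '{"slide":[[0.062,0.1,0.0],[0.062,0.206,0.0],[0.062,0.206,0.01],[0.062,0.206,0.05],[0.062,0.206,0.12],[0.062,0.206,0.149],[0.062,0.206,0.149]],"rot":[[0,0,-0.1],[0,0,-0.2],[0,0,-0.296],[0,0,-0.296],[0,0,-0.296],[0,0,-0.296],[0,0,-0.296]],"fingers":[1,1,1,1,1,1,1]}'; python3 - <<'E'
from h import *
from workcell import env
im=env.get_image("side");sc=env.get_image("scene")
a=cv2.resize(im[270:480,190:420],None,fx=1.75,fy=1.75,interpolation=3);b=cv2.resize(sc[230:440,260:490],None,fx=1.75,fy=1.75,interpolation=3)
cv2.imwrite("pics/d2.png",np.hstack([a,b])[:,:,::-1])
s=env.observe();print(s["tool_pos"],cut(s["tool_pos"]),s["wrist_force"])
go(env,[*wor(-45,38),105],98.1)
go(env,[*wor(-45,-175),105],98.1)
E
```

```text
time_s: 8.9
tool_pos: [512.3, 177.5, 111.5]
tool_rot: [0.214, -3.133, 0.0]
wrist_force: [0.3, 0.4, -1.5]
gripper_width: 27.3
[512.999  177.6514 112.6642] [-44.1531  35.8968] [-0.265  -0.7072 -1.3934]
slide [0.0017 0.0042 0.0153] rot [ 0.      0.0004 -0.0033] dist 7.992507000732806 yaw now 97.8016847526114 turn 0.2983152473886008 q6 0.04708368749345882 t 9.0
slide [-0.0005 -0.4218  0.0153] rot [ 0.      0.0004 -0.0033] dist 211.03769047760255 yaw now 97.8016847526114 turn 0.2983152473886008 q6 0.04708368749345882 t 9.0
```

View pics/d2.png

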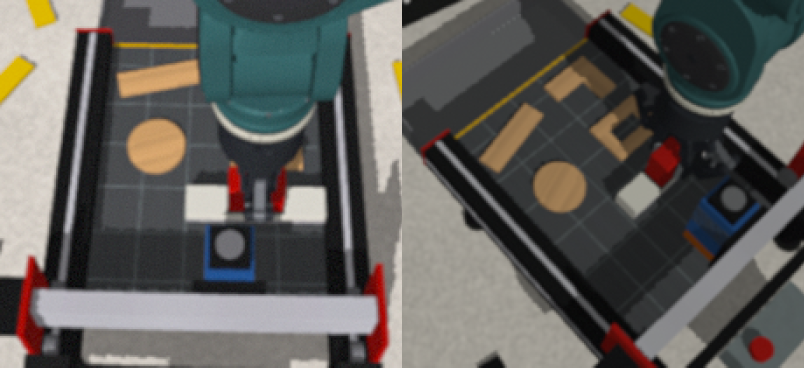

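```bash
python3 -m pendant '{"slide":[[0,0.004,0.0155],[0,0.004,0.0155],[0,-0.03,0.0155],[0,-0.07,0.0155],[0,-0.11,0.0155],[0,-0.15,0.0155],[0,-0.19,0.0155],[0,-0.23,0.0155],[0,-0.27,0.0155],[0,-0.31,0.0155]],"rot":[[0,0,0],[0,0,0],[0,0,0],[0,0,0],[0,0,0],[0,0,0],[0,0,0],[0,0,0],[0,0,0],[0,0,0]],"fingers":[1,1,1,1,1,1,1,1,1,1]}'; python3 - <<'E'
from h import *
from workcell import env
s=env.observe();print(s["tool_pos"],cut(s["tool_pos"]),s["wrist_force"],s["gripper_width"])
go(env,[*wor(-45,-175),104.5],98.1)
im=env.get_image("side");sc=env.get_image("scene")
a=cv2.resize(im[240:450,190:420],None,fx=1.75,fy=1.75,interpolation=3);b=cv2.resize(sc[210:420,240:470],None,fx=1.75,fy=1.75,interpolation=3)
cv2.imwrite("pics/d3.png",np.hstack([a,b])[:,:,::-1])
E
```

```text
time_s: 10.25
tool_pos: [533.8, 22.6, 104.1]
tool_rot: [-0.214, 3.134, -0.0]
wrist_force: [0.5, 0.0, -1.7]
gripper_width: 27.1
[533.7979  22.6484 104.1075] [ -45.4017 -120.4905] [ 0.5265  0.0236 -1.6871] 27.138294763744806
slide [-0.0014 -0.109  -0.0008] rot [-0.      0.     -0.0034] dist 54.512437667306635 yaw now 97.79698988407299 turn 0.3030101159270089 q6 -0.24624262711681183 t 10.25
```

View pics/d3.png

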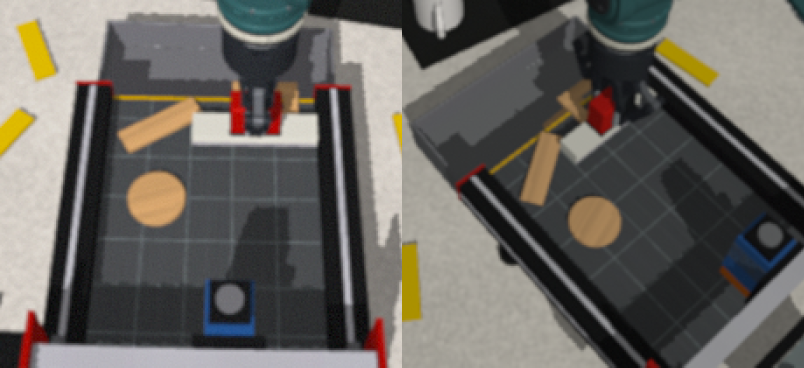

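```bash
python3 -m pendant '{"slide":[[0,-0.035,0],[0,-0.07,0],[0,-0.105,0],[0,-0.125,0],[0,-0.125,0]],"rot":[[0,0,0],[0,0,0],[0,0,0],[0,0,0],[0,0,0]],"fingers":[1,1,1,1,1]}'; python3 - <<'E'
from h import *
from workcell import env
s=env.observe();print(s["tool_pos"],cut(s["tool_pos"]),s["wrist_force"],s["gripper_width"])
go(env,[*wor(-45,-150),190],98.1)
go(env,[*wor(45,38),190],98.1)
im=env.get_image("side");sc=env.get_image("scene")
a=cv2.resize(im[240:450,190:420],None,fx=1.75,fy=1.75,interpolation=3);b=cv2.resize(sc[210:420,240:470],None,fx=1.75,fy=1.75,interpolation=3)
cv2.imwrite("pics/d4.png",np.hstack([a,b])[:,:,::-1])
E
```

```text
time_s: 10.98
tool_pos: [542.3, -38.5, 103.9]
tool_rot: [0.212, -3.134, -0.0]
wrist_force: [-0.0, 0.1, -1.6]
gripper_width: 27.2
[542.2736 -38.5489 103.9428] [ -45.6335 -182.2714] [-0.0281  0.1201 -1.6315] 27.170444246409236
slide [-0.0009  0.0646 -0.1721] rot [ 0.0001 -0.0001 -0.0039] dist 91.91134461771483 yaw now 97.74680770783604 turn 0.3531922921639534 q6 -0.3561260978901917 t 10.975
slide [-0.1785  0.4417 -0.1721] rot [ 0.0001 -0.0001 -0.0039] dist 253.25833157725015 yaw now 97.74680770783604 turn 0.3531922921639534 q6 -0.3561260978901917 t 10.975
```

View pics/d4.png

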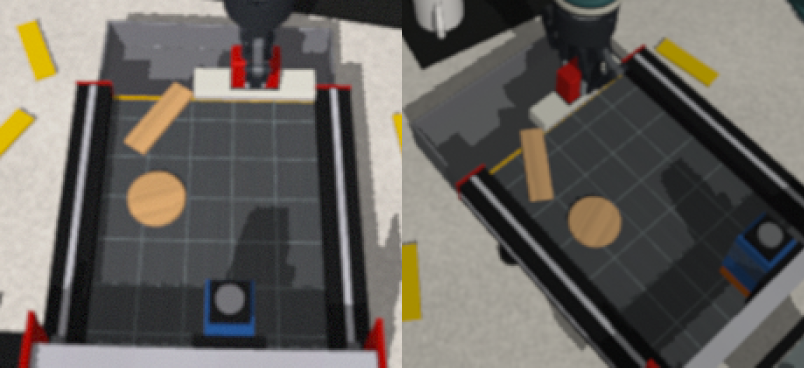

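```bash
python3 -m pendant '{"slide":[[0,0.01,-0.08],[-0.05,0.09,-0.11],[-0.11,0.19,-0.11],[-0.15,0.29,-0.11],[-0.176,0.39,-0.11],[-0.176,0.44,-0.11],[-0.176,0.44,-0.06],[-0.176,0.44,-0.01],[-0.176,0.44,0],[-0.176,0.44,0]],"rot":[[0,0,-0.004],[0,0,-0.004],[0,0,-0.004],[0,0,-0.004],[0,0,-0.004],[0,0,-0.004],[0,0,-0.004],[0,0,-0.004],[0,0,-0.004],[0,0,-0.004]],"fingers":[1,1,1,1,1,1,1,1,1,1]}'; python3 - <<'E'
from h import *
from workcell import env
s=env.observe();print(s["tool_pos"],cut(s["tool_pos"]),s["wrist_force"],s["gripper_width"])
go(env,[*wor(45,38),104.3],98.1)
go(env,[*wor(45,-183),104.3],98.1)
E
```

```text
time_s: 12.32
tool_pos: [599.0, 192.6, 104.4]
tool_rot: [0.225, -3.133, -0.0]
wrist_force: [-1.0, -0.5, -2.5]
gripper_width: 27.5
[599.0165 192.5637 104.4354] [43.1074 38.5403] [-1.0295 -0.5034 -2.4545] 27.484361328658885
slide [-0.0038 -0.0011  0.0003] rot [ 0.0001 -0.0002  0.0012] dist 1.9728294912782773 yaw now 98.206617725074 turn -0.10661772507400258 q6 0.03831213133586666 t 12.325
slide [-0.003  -0.4431  0.0002] rot [ 0.0001 -0.0002  0.0012] dist 221.548433330889 yaw now 98.206617725074 turn -0.10661772507400258 q6 0.03831213133586666 t 12.325
```

```bash
python3 -m pendant '{"slide":[[-0.002,-0.03,0],[-0.002,-0.07,0],[-0.002,-0.11,0],[-0.002,-0.15,0],[-0.002,-0.19,0],[-0.002,-0.23,0],[-0.002,-0.265,0],[-0.002,-0.3,0],[-0.002,-0.33,0],[-0.002,-0.36,0]],"rot":[[0,0,0],[0,0,0],[0,0,0],[0,0,0],[0,0,0],[0,0,0],[0,0,0],[0,0,0],[0,0,0],[0,0,0]],"fingers":[1,1,1,1,1,1,1,1,1,1]}' && python3 -m pendant '{"slide":[[0,-0.03,0],[0,-0.06,0],[0,-0.083,0],[0,-0.09,0],[0,-0.09,0]],"rot":[[0,0,0],[0,0,0],[0,0,0],[0,0,0],[0,0,0]],"fingers":[1,1,1,1,1]}'; python3 - <<'E'
from h import *
from workcell import env
s=env.observe();print(s["tool_pos"],cut(s["tool_pos"]),s["wrist_force"],s["gripper_width"])
go(env,[*wor(45,-100),200],98.1)
im=env.get_image("side");sc=env.get_image("scene")
a=cv2.resize(im[240:450,190:420],None,fx=1.75,fy=1.75,interpolation=3);b=cv2.resize(sc[210:420,240:470],None,fx=1.75,fy=1.75,interpolation=3)
cv2.imwrite("pics/d5.png",np.hstack([a,b])[:,:,::-1])
E
```

```text
time_s: 13.58
tool_pos: [626.2, 13.2, 104.1]
tool_rot: [-0.224, 3.134, 0.0]
wrist_force: [-0.0, 4.5, 4.7]
gripper_width: 27.2
time_s: 14.2
tool_pos: [632.3, -30.9, 103.7]
tool_rot: [0.223, -3.133, 0.0]
wrist_force: [-0.5, 0.6, -1.7]
gripper_width: 27.6
[632.3284 -30.8942 103.6608] [  44.6015 -187.3819] [-0.4626  0.5907 -1.7338] 27.608801090800505
slide [-0.0008  0.1747 -0.1927] rot [-0.0002 -0.0004  0.0005] dist 130.0653371000529 yaw now 98.14906089057996 turn -0.0490608905799661 q6 -0.3194572692173556 t 14.2
```

View pics/d5.png

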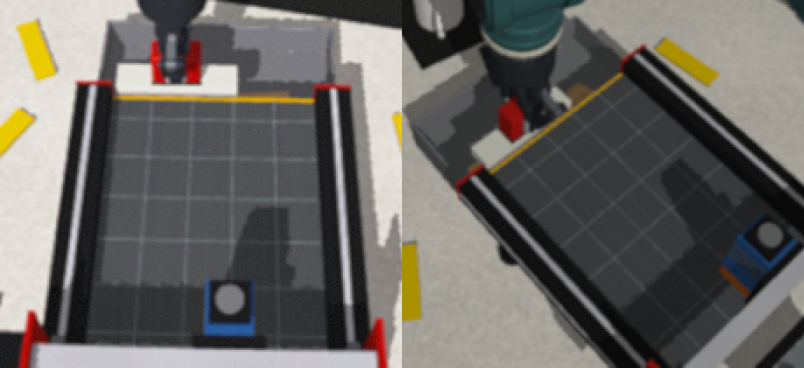

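```bash
python3 - <<'E'
from h import *
from workcell import env
go(env,[485.3,-315,195],10)
E
```

```text
slide [ 0.3721 -0.5217 -0.1822] rot [-0.0003 -0.0002  0.9798] dist 333.0921317316688 yaw now 98.1809595191712 turn -88.1809595191712 q6 -0.31928288899291235 t 14.3
```

```bash
python3 -m pendant '{"slide":[[0,0,-0.1],[0.03,-0.02,-0.182],[0.08,-0.1,-0.182],[0.13,-0.18,-0.182],[0.18,-0.26,-0.182],[0.23,-0.34,-0.182],[0.28,-0.41,-0.182],[0.33,-0.47,-0.182],[0.372,-0.522,-0.182],[0.372,-0.522,-0.182]],"rot":[[0,0,0],[0,0,0.1],[0,0,0.21],[0,0,0.32],[0,0,0.43],[0,0,0.54],[0,0,0.65],[0,0,0.76],[0,0,0.87],[0,0,0.98]],"fingers":[1,1,1,1,1,1,1,1,1,1]}'; python3 - <<'E'
from h import *
from workcell import env
s=env.observe();print(s["tool_pos"],s["wrist_force"],s["gripper_width"])
go(env,[485.3,-315,32],10)
C=Cam(env.camera_params("side"));im=env.get_image("side")
a=cv2.resize(im[230:330,220:400],None,fx=3.3,fy=3.3,interpolation=3)
im=env.get_image("wrist");cv2.imwrite("pics/w6.png",np.vstack([a,cv2.resize(im[:330],(594,306))])[:,:,::-1][:600])
E
```

```text
time_s: 15.55
tool_pos: [484.4, -316.8, 194.9]
tool_rot: [-2.029, -2.398, 0.001]
wrist_force: [-0.1, 0.7, -1.7]
gripper_width: 27.5
[ 484.384  -316.7896  194.9024] [-0.1252  0.7015 -1.738 ] 27.523567766185284
slide [0.0033 0.0026 0.3258] rot [-0.0003  0.0001 -0.0054] dist 162.91477913585788 yaw now 9.518244045645021 turn 0.48175595435498053 q6 0.6849811623060372 t 15.55
```

View pics/w6.png

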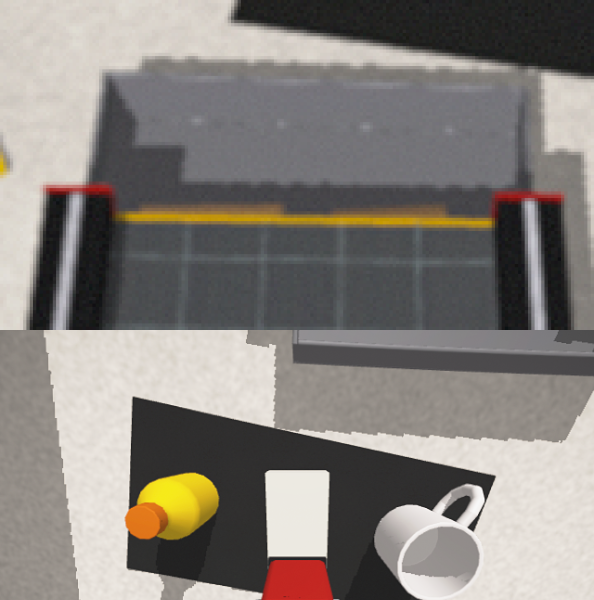

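```bash
python3 -m pendant '{"slide":[[0.003,0.003,0.06],[0.003,0.003,0.15],[0.003,0.003,0.22],[0.003,0.003,0.28],[0.003,0.003,0.31],[0.003,0.003,0.322],[0.003,0.003,0.327],[0.003,0.003,0.327]],"rot":[[0,0,-0.005],[0,0,-0.005],[0,0,-0.005],[0,0,-0.005],[0,0,-0.005],[0,0,-0.005],[0,0,-0.005],[0,0,-0.005]],"fingers":[1,1,1,1,1,1,1,1]}'; python3 - <<'E'
from workcell import env
s=env.observe();print(s["tool_pos"],s["wrist_force"],s["gripper_width"])
E
```

```text
time_s: 16.65
tool_pos: [487.0, -313.7, 32.3]
tool_rot: [2.009, 2.414, 0.0]
wrist_force: [-1.0, 0.9, -0.6]
gripper_width: 27.5
[ 486.97870579 -313.72846372   32.33864533] [-0.98654395  0.94486105 -0.61023626] 27.51171996720878
```

```bash
python3 -m pendant '{"slide":[[0,0,0.001],[0,0,0.001],[0,0,0.001],[0,0,0.001],[0,0,0.001],[0,0,-0.05],[0,0,-0.15],[0,0,-0.27],[0,0,-0.39],[0,0,-0.45]],"rot":[[0,0,0],[0,0,0],[0,0,0],[0,0,0],[0,0,0],[0,0,0],[0,0,0],[0,0,0],[0,0,0],[0,0,0]],"fingers":[1,-1,-1,-1,-1,-1,-1,-1,-1,-1]}'; python3 - <<'E'
from h import *
from workcell import env
s=env.observe();print(s["tool_pos"],s["wrist_force"],s["gripper_width"])
go(env,[530,-200,330],10)
E
```

```text
time_s: 17.9
tool_pos: [487.1, -313.9, 259.8]
tool_rot: [2.008, 2.411, -0.0]
wrist_force: [1.1, 0.1, -0.2]
gripper_width: 85.7
[ 487.0622 -313.8763  259.823 ] [ 1.0912  0.1101 -0.2177] 85.72171351195483
slide [ 0.2081  0.126  -0.1407] rot [0.0015 0.0018 0.0047] dist 140.48586092020525 yaw now 10.420534045963258 turn -0.42053404596325095 q6 0.6758849906189212 t 17.9
```

```bash
python3 -m pendant '{"slide":[[0.05,0.03,-0.07],[0.15,0.1,-0.14],[0.24,0.17,-0.14],[0.25,0.2,-0.14],[0.25,0.2,-0.14]],"rot":[[0,0,0],[0,0,0],[0,0,0],[0,0,0],[0,0,0]],"fingers":[-1,-1,-1,-1,-1]}'; python3 - <<'E'
from h import *
from workcell import env
s=env.observe();print(s["tool_pos"],s["wrist_force"])
C=Cam(env.camera_params("wrist"));im=env.get_image("wrist");cv2.imwrite("pics/w7.png",im[:,:,::-1])
print(C.T)
for c in blobs(im,(8,60,50),(22,255,255),200)[:6]: print(c.min(0),c.max(0),cut(C.plane(c,10)).mean(0))
print(C.proj([[*wor(x,y),55] for x,y in((-145,-295),(145,-295),(145,-145),(-145,-145))]))
E
```

```text
time_s: 18.52
tool_pos: [563.0, -172.2, 326.0]
tool_rot: [-2.008, -2.415, 0.001]
wrist_force: [-0.9, -0.2, -0.7]
gripper_width: 85.2
[ 562.9624 -172.1896  325.9801] [-0.9299 -0.2208 -0.6698]
[[   0.9832    0.1824   -0.0003 -521.7032]
 [   0.1732   -0.933     0.3154 -328.9748]
 [   0.0573   -0.3102   -0.949   385.0804]
 [   0.        0.        0.        1.    ]]
[371  63] [484 119] [  80.1273 -186.4183]
[281  57] [353 115] [ -56.2123 -188.6881]
[123 275] [151 300] [-310.5045 -474.5308]
[[237.3602 174.3921]
 [476.4483 184.3549]
 [503.9423  43.4828]
 [231.8954  31.2217]]
```

View pics/w7.png

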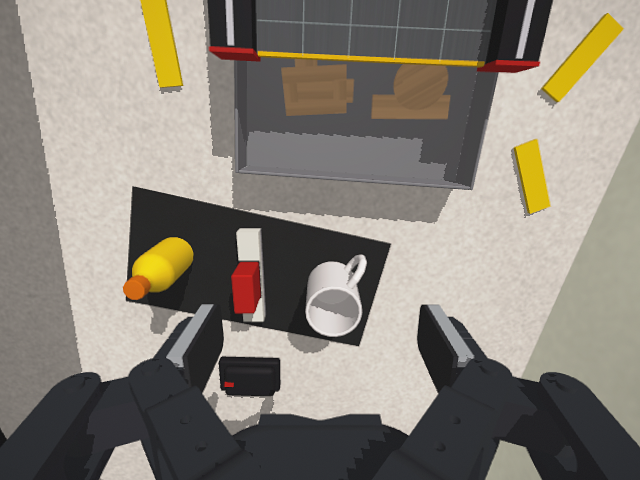

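```bash
python3 - <<'E'
from h import *
from workcell import env
for n,r in (("side",(295,370,350,450)),("scene",(380,300,520,420))):
    im=env.get_image(n);C=Cam(env.camera_params(n))
    c=blobs(im,(100,100,40),(125,255,255),40,r)[0]; P=cut(C.plane(c,195)); print(n,c.min(0),c.max(0),"front top y",P[:,1].min(),"max",P[:,1].max(),"x",P[:,0].min(),P[:,0].max())
d=cv2.imread("pics/d2.png")[:,:402,::-1].copy()
c=blobs(d,(100,100,40),(125,255,255),100,(180,200,280,300))[0]; print("d2",c.min(0)/1.75+[190,270],c.max(0)/1.75+[190,270])
d=cv2.imread("pics/d5.png")[:,:402,::-1].copy()
c=blobs(d,(100,100,40),(125,255,255),100,(180,250,280,350))[0]; print("d5",c.min(0)/1.75+[190,240],c.max(0)/1.75+[190,240])
im=cv2.imread("pics/side0.png")[:,:,::-1].copy()
C=Cam(env.camera_params("side"));c=blobs(im,(100,100,40),(125,255,255),40,(295,325,350,375))[0];P=cut(C.plane(c,195));print("side0",P[:,1].min())
E
```

```text
side [306 399] [335 432] front top y 104.31273217101987 max 155.8827471487511 x -41.15640921501362 3.0357224345689304
scene [422 331] [465 376] front top y 103.25191925109978 max 150.94479247322369 x -40.60226942303798 35.73873957235999
d2 [306.     398.5714] [335.7143 431.7143]
d5 [306. 400.] [335.7143 432.5714]
side0 -2.9527035304016476
```

```bash
python3 -c "
from workcell import env
print(env.observe()['time_s'],env.observe()['wrist_force']); print(env.sign_off())"
```

```text
18.675 [0.04477765 0.03646794 0.91244126]
the job is handed in; nothing more can be done
None
```

The job is done and handed in at 18.7 s of the 72 s allowed; sign-off gives no verdict, so the results below are from my own last checks.

- **Gantry:** I pushed it back with the closed fingers until the force rose to about 67 N at the stop. Afterwards both fixed cameras put the laser face at 103–104 mm in the cutter's frame, against 103 mm expected.
- **Offcuts:** I wiped the bed with the scraper in two passes. The strip was only nudged by the first pass and went over with the second. The last wrist picture shows all four in the tray: the frame on top of the corner and the disc leaning on the strip. I judged this by eye and did not measure the height of each piece.
- **Scraper:** it stands upright on the mat at about (487, -314), close to where it started.
- **Mug, glue bottle and mouse:** they look unmoved in the last picture; I did not measure them.
- **Robot:** it is clear of everything, with a wrist force of about 1 N.

No check failed or disagreed with another.

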